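Dial open the knife safe

TASK

Unlock the kitchen's knife safe and open it: turn the dial clockwise to the first mark past the long one and stop there, back anticlockwise to the first mark on the other side and stop there, then clockwise again, gently, just until you feel the bolt drop and the dial stop (somewhere beyond the second mark) - do not force it. Then slide the cover fully open to its end and leave everything else where it stands.

Things in the scene. Friction and masses are not known exactly. Their poses are not given: they have to be found in the camera images.
- safe: grey steel knife safe fixed to the worktop, 240 (its x) by 360 (its y) mm, deck 70 mm high. Origin: centre of its underside; x points away from the robot's side, z up. On its +y end a lock case 110 x 110 mm, centred at x 0, y +115 mm, rises to 100 mm and carries the dial. An aluminium sliding cover closes the knife well over the rest.
- dial (a joint): dial angle, rad, clockwise from above positive; 0 = pointer at the long pale mark (safe's +x). Short marks every 0.262 rad (15 deg) each way; end stops at -0.95 and +1.40. Light to turn (under 0.2 Nm). The lock's gate comes under the bolt somewhere from +0.52 to +1.25, different each time: the spring bolt eases in, drops and within 0.1 rad stops the dial dead, both ways.
- dial_grip (a point): point on the dial's upright axis at gripping height, 130 mm above the worktop, 9 mm below the top of its black bar grip: bar 52 mm long, 14 wide, 30 high, on a steel disc 72 mm across whose top is 109 mm above the worktop. x axis along the bar to its pointer end (pale line), z up.
- bolt: lock bolt: level steel bar 10 mm thick along the safe's y, out of the case's -y side over the cover's edge. Origin: its free end. Sprung to the dial (4 N). Locked, it blocks the cover's lug; dropping into the gate draws it 10 mm along the safe's +y (free end from y +32 to +42 mm in the safe's frame). It bears 20 N at most; it acts 25 mm from the dial's axis, so about 0.4 Nm at the dial.
- cover (a joint): how far the sliding cover is open, m: 0 shut; slides 0.130 along the safe's +x to its end stop and stays where left (friction about 3 N). Locked, it gives only about 1.5 mm before its lug meets the bolt.
- cover_grip (a point): point in the cover's black upright bar handle, 9 mm below its top: bar 70 mm long along the safe's y, 14 mm thick along x, 30 mm high; foot 75 mm, top 105 mm above the worktop. At x -70, y -65 mm in the safe's frame when shut; moves with the cover.
- salt_pot: small white open pot, 34 wide, 30 high, on the safe's deck beside the lock; a bystander (origin under its middle)
- spice_jar: jar 44 wide, 80 high, on the robot's side of the safe; a bystander (origin under its middle)
- pepper_mill: turned wooden mill 52 wide, 130 high, beyond the lock; a bystander (origin under its middle)
- spoon: steel spoon 160 long, lying beside the safe; a bystander (origin under its middle)
- mug: mug 80 wide, 90 high; a bystander (origin under its middle)
- bowl: wooden bowl 120 wide, 55 high; a bystander (origin under its middle)
- chef_knife: chef's knife about 310 long, lying on the chopping board; origin under its bolster; a bystander

How it is judged:
By the outcome, as a careful person would: the job done as asked, in the order asked, and still so for the second after the job is handed in, with the robot touching nothing.
It also fails if it takes over 72 s, if anything falls off the work surface, if the arm or the gripper's body presses on something with over 40 N, if the wrist force passes 120 N, or if a joint passes its speed limit or range.

ROBOT

A 6-joint arm with a two-finger parallel gripper is mounted at the origin on the work surface. World frame = base frame: x ahead of the robot, y to its left, z up, the work surface at z = 0. Lengths are in m, angles in rad, forces in N, time in s.
With the tool pointing down it reaches from about 0.375 to 0.9 m from the base axis. Payload 3.1 kg.
Tool frame: the origin (TCP) lies at the very end of the fingers, on their centre line; the grasp point (between the pads) lies 19 mm behind it (grip_depth is the distance from the TCP to the grasp point, in m); z points along the fingers, y is the line along which they close (so a half turn about z gives the same grasp; the last joint's range is limited). The gripper opens to 85 mm and grips with 20 to 120 N. Pads are 22 mm wide; open, the fingers measure 114 mm over their backs; the gripper's body (76 mm by 85 mm) begins 54 mm behind the grasp point. The pads swing forward as they close: fully open they stand 13 mm farther back than shut.
Start: joints at [1.065, 0.527, 1.433, -0, 1.181, -0.178], TCP at [0.201, 0.592, 0.231] pointing down, gripper open.
Joint ranges: [-3.08, 3.08], [-0.75, 2.2], [0.22, 2.44], [-1.43, 4.57], [0, 2.65], [-2.85, 2.85]. Speed limits (rad/s): [2.79, 2.79, 3.14, 3.14, 3.14, 3.14].

INTERFACE

Orientations are given as a unit quaternion [x, y, z, w].
In Python, from station import * gives the robot as it stands.
- The arm moves only by the tool apply_moves, never from a script. Its argument "plan" is a list of rows, each a list of 7 numbers: the shift along the tool's x, y, z in m, then the turn, a rotation vector about the tool's x, y, z in rad, then the gripper command: -1 is fully open, 1 is shut, values between are in proportion. In form: [[dx, dy, dz, wx, wy, wz, jaw], ...]. A call has 1 to 8 rows; each row shifts and turns the commanded pose from where the row before left it, along the tool's axes as they then stand; what a row does not reach is not made up. A row lasts 1/8 s, in which the tool goes at most 62.5 mm and 10.7 degrees, less where a joint would pass 70% of its speed; a pose out of reach is approached as far as the arm can. A call is refused whole if a number of a shift passes 0.0625 or a number of a turn 0.188, either way. A call with a gripper value outside its range is refused whole. The fingers move at their own pace and stop on an object; "force" is the grip in N (left out, the last holds). Time passes only in rows, so rows that do not move let the fingers close. It gives the time, the measured TCP pose, the force, the opening and the grip force at its end, in the units of the state.
- sense(): the state, without advancing time (a new reading comes with each control period).
- snapshot(name): name is "side" or "top"; returns the picture (384x512x3 uint8, red, green, blue); there is no depth.
- calibration(name): a dict with "camera_matrix" (3x3 intrinsics, pixels), "R" (3x3) and "t" (3): a world point X has camera coordinates R X + t. Camera axes: x right, y down, z forward; pixel columns grow to the right and rows downward; lengths in m; the calibration is good to about 2 mm. A picture is of the moment at which its call begins. calibration takes no time and is no camera call.
- sign_off(): hands the job in; it is judged then, once.
The state is a dict: "t": time; "q": joint angles; "qd": joint speeds; "tau": joint torques, N m; "tcp_pos": TCP position; "tool_rot": TCP orientation; "force": force on the tool from outside, world axes, zero at the start; "ft_torque": the same for the moment, N m; "finger_gap": opening from 0.0 (shut) to 1.0 (fully open); "gripper_force": force on a finger pad.
Only numpy, scipy, OpenCV 4.12 (cv2) and the standard library are available. Lean on these libraries where they do the work, as an engineer would, in place of code of your own. Each camera call takes 0.05 s, during which the arm holds its last target. There are 200 camera calls.

## Working session

There is one attempt and no reset: what is moved stays moved. The work goes in short steps, Python scripts to look and compute and a tool call to move; the robot and the scene stay as the last step left them, time stands still between calls to the robot, and variables do not carry over. Pictures are saved under pics/ and viewed, at most 10 in all, crops included, and the job is handed in when it is done.

Besides the shell and the picture viewer there is one more tool, called as a command line: name --pt "numbers of a row" for each row, then --argument value for the rest. apply_moves: Moves the arm, as the interface text tells. Its arguments: {"type":"object","properties":{"plan":{"type":"array"},"force":{"type":"number"}},"required":["plan"]}

```bash
mkdir -p pics
python3 - <<'E'
from station import *
import cv2
for n in ["top","side"]:
    im=snapshot(n); cv2.imwrite(f"pics/{n}0.png",cv2.resize(im[:,:,::-1],(800,600),interpolation=cv2.INTER_CUBIC)); cv2.imwrite(f"{n}0raw.png",im[:,:,::-1])
    c=calibration(n); print(n,c)
s=sense(); print(s)
E
```

```text
top {'camera_matrix': array([[430.22362507,   0.        , 257.32216146],
       [  0.        , 430.22362507, 188.74615583],
       [  0.        ,   0.        ,   1.        ]]), 'R': array([[-0.02150144, -0.99976417, -0.00304913],
       [-0.99815154,  0.02163996, -0.05679106],
       [ 0.05684365,  0.00182241, -0.99838143]]), 't': array([0.02697077, 0.57804457, 1.53809442])}
side {'camera_matrix': array([[415.82424957,   0.        , 249.20791868],
       [  0.        , 415.82424957, 193.67352937],
       [  0.        ,   0.        ,   1.        ]]), 'R': array([[-0.99453118, -0.10254836,  0.01978791],
       [-0.07347279,  0.5523181 , -0.83038935],
       [ 0.07422584, -0.82730197, -0.55683209]]), 't': array([0.5848251 , 0.13558419, 1.24551195])}
{'t': 0.1, 'q': array([ 1.06448484e+00,  5.28371901e-01,  1.43377816e+00, -3.40473588e-05,
        1.18141496e+00, -1.78490434e-01]), 'qd': array([-0.00071039, -0.00135494, -0.00316974, -0.00072616, -0.00113205,
        0.00140463]), 'tau': array([-1.25135293e-04, -4.43304849e+01, -1.78584731e+01, -2.35177349e-04,
        3.88741406e-03, -2.21922299e-06]), 'tcp_pos': array([0.20089281, 0.59114642, 0.23043101]), 'tool_rot': array([ 1.63171085e-01,  9.86597296e-01, -9.34221443e-04, -3.16281271e-04]), 'force': array([ 0.29886385, -0.45884805, -0.15008018]), 'ft_torque': array([-0.04387823, -0.0015981 ,  0.02131809]), 'gripper_force': 0.0, 'finger_gap': 0.9997143414624584}
```

View pics/top0.png

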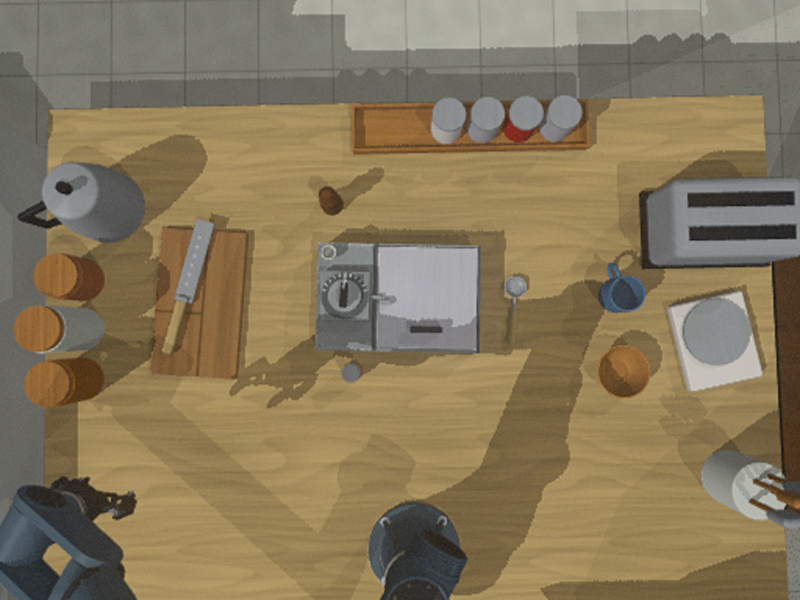

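View pics/side0.png

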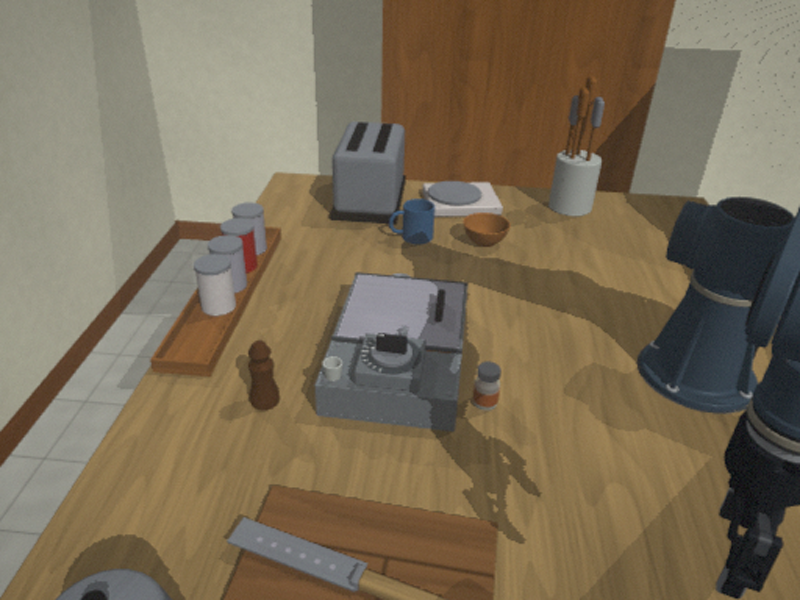

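The top picture shows the safe near (400,297), the dial bar at (343,294), the cover handle at (426,329), the salt pot at (328,252) and the jar at (351,371). The side picture confirms this layout. Next I measure the bars with masks.

```bash
cat > h.py <<'E'
import numpy as np, cv2
from station import *
def ray(n,uv,z):
    c=calibration(n); R,t=c["R"],c["t"]; d=R.T@np.linalg.inv(c["camera_matrix"])@np.array([*uv,1.]); o=-R.T@t
    return o+d*(z-o[2])/d[2]
def proj(n,X):
    c=calibration(n); p=c["camera_matrix"]@(c["R"]@np.array(X)+c["t"]); return p[:2]/p[2]
def dark(im,box,th=60):
    x0,y0,x1,y1=box; g=im[y0:y1,x0:x1].max(axis=2); m=(g<th).astype(np.uint8)
    n,l,st,ce=cv2.connectedComponentsWithStats(m); i=1+np.argmax(st[1:,4])
    ys,xs=np.nonzero(l==i); return np.c_[xs+x0,ys+y0].astype(float)
def top_on(P): 
    c=P.mean(0); w,v=np.linalg.eigh(np.cov((P-c).T)); return c,v[:,1],np.sqrt(12*w[::-1])
E
python3 - <<'E'
from h import *
im=cv2.imread("top0raw.png")
for nm,box,z in [("dial",(205,172,236,206),.139),("cover",(255,200,290,222),.105)]:
    P=dark(im,box); c,v,s=top_on(P); W=np.array([ray("top",p,z) for p in P]); c2,v2,s2=top_on(W[:,:2])
    print(nm,len(P),c,v,s,"world",c2,v2,s2,np.arctan2(v2[1],v2[0]))
# safe outer corners: viewed pixel /800 scale, deck 70mm
for p in [(317,243),(480,245),(479,354),(316,351)]: print(ray("top",np.array(p)*.64,.07))
a=im[145:235,195:315]; b=cv2.imread("side0raw.png")[165:280,195:325]
a=cv2.resize(a,(792,594),interpolation=cv2.INTER_CUBIC); b=cv2.resize(b,(672,594),interpolation=cv2.INTER_CUBIC)
cv2.imwrite("pics/a.png",a); cv2.imwrite("pics/b.png",b)
E
```

```text
dial 42 [219.5 190. ] [-0.08487196  0.99639187] [12.77471814  4.22267292] world [0.57007097 0.14021161] [-0.9949212   0.10065686] [0.04256863 0.01406482] 3.0407650461114595
cover 17 [275.88235294 211.11764706] [-0.99741894 -0.07180148] [14.09993125  2.79982096] world [ 0.4959892 -0.0470689] [0.0930576  0.99566073] [0.04788141 0.00949967] 1.4776038907046378
[0.69621676 0.20268293 0.07      ]
[ 0.68369808 -0.16266902  0.07      ]
[ 0.44033774 -0.1536115   0.07      ]
[0.45473693 0.20836385 0.07      ]
```

View pics/a.png

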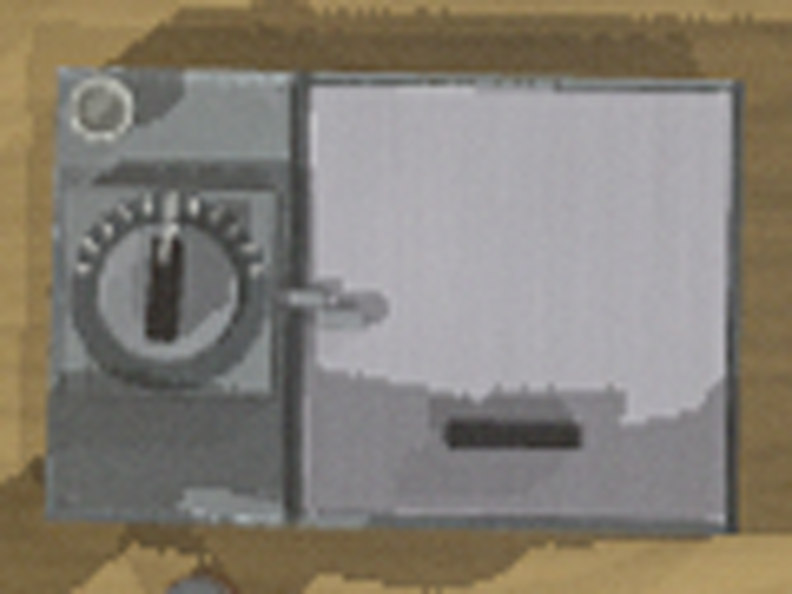

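View pics/b.png

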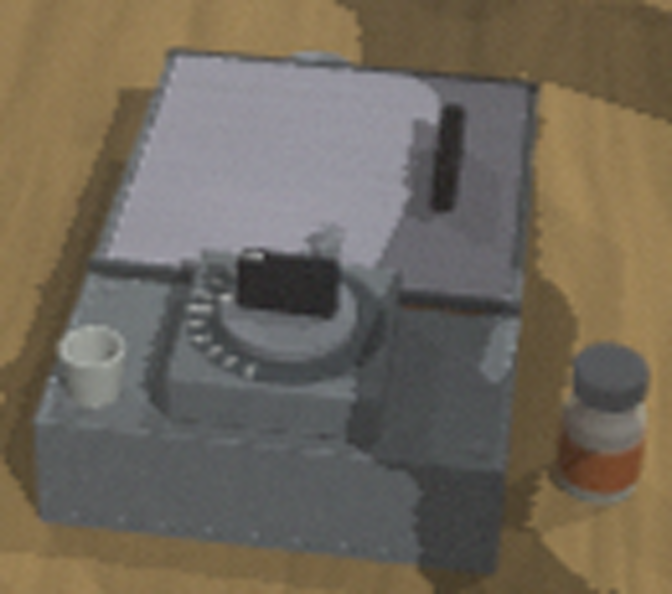

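The crops are 6.6x and 5.2x enlargements. In the top crop the deck corners are (58,68), (740,82), (737,530) and (46,518), the bar centre is (163,290) and the handle is (513,435). The pointer is nearly at the long mark (171,205). Now a finer measurement.

Run:
```python
from h import *
im=cv2.imread("top0raw.png"); im2=cv2.imread("side0raw.png")
big=cv2.resize(im,None,fx=6,fy=6,interpolation=cv2.INTER_CUBIC)
for nm,box,z in [("dial",(207,176,231,202),.139),("cover",(258,202,288,217),.105)]:
  for th in (70,85,95):
    P=dark(big,[6*b for b in box],th); P=(P+.5)/6-.5; c,v,s=top_on(P); r=cv2.minAreaRect(P.astype(np.float32))
    W=np.array([ray("top",p,z)[:2] for p in P]); c2,v2,s2=top_on(W); rw=cv2.minAreaRect((W*1000).astype(np.float32))
    print(nm,th,c,"w",c2,s2,"dir",np.arctan2(v2[1],v2[0])%np.pi,[np.round(k,1) for k in rw])
# safe corners & frame
C=[(58,68),(740,82),(737,530),(46,518)]
W=np.array([ray("top",((195+(x+.5)/6.6-.5),145+(y+.5)/6.6-.5),.07)[:2] for x,y in C]); print(W,W.mean(0))
M=np.array([(120,180),(120,-180),(-120,-180),(-120,180)])/1e3
c=W.mean(0); H=(M).T@(W-c); yaw=np.arctan2(H[0,1]-H[1,0],H[0,0]+H[1,1]); print("yaw",yaw)
R=np.array([[np.cos(yaw),-np.sin(yaw)],[np.sin(yaw),np.cos(yaw)]])
print("resid",np.abs(M@R.T+c-W).max(),"dial pred",R@[0,.115]+c,"handle pred",R@[-.07,-.065]+c)
s=np.array([(245,255),(335,265),(333,318),(240,300),(445,105),(460,110)])/ (594/115)
for z,u in [(.139,(289,258)),(.105,(449,160))]:
  print("side",ray("side",(195+u[0]/5.17,165+u[1]/5.17),z))
```

```text
dial 70 [219.5165655  189.49439386] w [0.57175548 0.14012827] [0.04410011 0.01465522] dir 2.983388205960175 [array([575.4, 140.2]), array([15.3, 50.8]), np.float64(84.3)]Traceback (most recent call last):
  File "<stdin>", line 7, in <module>
  File "h.py", line 4, in ray
    c=calibration(n); R,t=c["R"],c["t"]; d=R.T@np.linalg.inv(c["camera_matrix"])@np.array([*uv,1.]); o=-R.T@t
ValueError: time passes only in moves, steps and waits
```

```bash
sed -i 's/^def ray/CAL={n:calibration(n) for n in ("top","side")}\ndef ray/; s/c=calibration(n)/c=CAL[n]/' h.py
cat > m.py <<'E'
from h import *
im=cv2.imread("top0raw.png")
big=cv2.resize(im,None,fx=6,fy=6,interpolation=cv2.INTER_CUBIC)
for nm,box,z in [("dial",(207,176,231,202),.139),("cover",(258,202,288,217),.105)]:
  for th in (70,90):
    P=dark(big,[6*b for b in box],th); P=(P+.5)/6-.5
    W=np.array([ray("top",p,z)[:2] for p in P]); c2,v2,s2=top_on(W); rw=cv2.minAreaRect((W*1000).astype(np.float32))
    print(nm,th,c2,s2,"dir",np.arctan2(v2[1],v2[0])%np.pi,[np.round(k,1) for k in rw])
C=[(58,68),(740,82),(737,530),(46,518)]
W=np.array([ray("top",((195+(x+.5)/6.6-.5),145+(y+.5)/6.6-.5),.07)[:2] for x,y in C]); print(W,W.mean(0))
M=np.array([(120,180),(120,-180),(-120,-180),(-120,180)])/1e3
c=W.mean(0); H=M.T@(W-c); yaw=np.arctan2(H[0,1]-H[1,0],H[0,0]+H[1,1]); print("yaw",yaw)
R=np.array([[np.cos(yaw),-np.sin(yaw)],[np.sin(yaw),np.cos(yaw)]])
print("resid",np.abs(M@R.T+c-W).max(),"dial pred",R@[0,.115]+c,"handle pred",R@[-.07,-.065]+c)
for z,u in [(.139,(289,258)),(.105,(449,160))]: print("side",ray("side",(195+u[0]/5.17,165+u[1]/5.17),z))
E
python3 m.py
```

```text
dial 70 [0.57175548 0.14012827] [0.04410011 0.01465522] dir 2.983388205960175 [array([575.4, 140.2]), array([15.3, 50.8]), np.float64(84.3)]
dial 90 [0.56681132 0.16805967] [0.09638194 0.03653347] dir 3.088293901583112 [array([574.9, 162.4]), array([87. , 43.1]), np.float64(1.8)]
cover 70 [ 0.49826428 -0.03387908] [0.06693935 0.01103996] dir 1.5305266918491771 [array([498.6, -34.5]), array([67.4, 12.4]), np.float64(88.8)]
cover 90 [ 0.49881998 -0.03377954] [0.06895721 0.01431614] dir 1.5310850160491671 [array([499.2, -34.2]), array([70.2, 15.8]), np.float64(88.8)]
[[ 0.69844095  0.20095477]
 [ 0.68303237 -0.16088855]
 [ 0.44617496 -0.15267266]
 [ 0.46025853  0.21069951]] [0.5719767  0.02452327]
yaw -0.039777031807076084
resid 0.0021102936931753635 dial pred [0.57654985 0.1394323 ] handle pred [ 0.49944725 -0.03764166]
side [0.57182278 0.14070652 0.139     ]
side [ 0.49391715 -0.00971744  0.105     ]
```

Two independent estimates agree on these values:
- Dial axis is at about (0.5755, 0.140).
- Safe yaw is -0.040.
- Bar yaw is about -0.09 to -0.10, so the dial starts at about +0.05.
- Handle is at about (0.499, -0.035).

I now move above the dial.

apply_moves --pt "-0.05 -0.0306 0 0 0 0 -1" --pt "-0.05 -0.0306 0 0 0 0 -1" --pt "-0.05 -0.0306 0 0 0 0 -1" --pt "-0.05 -0.0306 0 0 0 0 -1" --pt "-0.05 -0.0306 0 0 0 0 -1" --pt "-0.05 -0.0306 0 0 0 0 -1" --pt "-0.05 -0.0306 0 0 0 0 -1" --pt "-0.05 -0.0306 0 0 0 0 -1" --force 20

```text
t: 1.1
tcp_pos: [0.5019, 0.2295, 0.2311]
tool_rot: [0.163, 0.987, -0.0, -0.0]
force: [-0.1, 0.6, -0.8]
finger_gap: 0.999
gripper_force: 0.0
```

apply_moves --pt "-0.05 -0.0306 0 0 0 0 -1" --pt "-0.05 -0.0306 0 0 0 0 -1" --pt "0 0 0 0 0 -0.12 -1" --pt "0 0 0 0 0 -0.11 -1" --pt "0 0 0 0 0 0 -1" --pt "0 0 0 0 0 0 -1"

```text
t: 1.85
tcp_pos: [0.5758, 0.1412, 0.2311]
tool_rot: [0.05, 0.999, -0.0, -0.0]
force: [-0.6, 0.1, 0.1]
finger_gap: 0.996
gripper_force: 0.0
```

```bash
cat > go.py <<'E'
# usage: go.py x y z yaw_of_tool_x(deg-free rad): prints shift in tool axes, turn about tool z
import sys
from h import *
from scipy.spatial.transform import Rotation as Ro
s=sense(); R=Ro.from_quat(s["tool_rot"]).as_matrix(); x,y,z,yw=map(float,sys.argv[1:5])
yaw=np.arctan2(R[1,0],R[0,0]); d=(yw-yaw+np.pi/2)%np.pi-np.pi/2
print("t",s["t"],"tcp",s["tcp_pos"].round(4),"yaw",round(yaw,4),"tilt",R[:,2].round(4),"q",s["q"].round(2))
print("shift tool",(R.T@(np.array([x,y,z])-s["tcp_pos"])).round(4),"wz",round(-d,4),"F",s["force"].round(2),"M",s["ft_torque"].round(3),"gap",s["finger_gap"],s["gripper_force"])
E
python3 go.py .5755 .140 .113 -0.09
```

```text
t 1.85 tcp [0.5758 0.1412 0.2311] yaw 3.0425 tilt [-6.e-04 -0.e+00 -1.e+00] q [ 0.05  0.48  1.52  0.    1.14 -1.42]
shift tool [ 1.000e-04 -1.200e-03  1.181e-01] wz -0.0091 F [-0.58  0.12  0.11] M [-0.005  0.048 -0.016] gap 0.9959422686198159 0.0
```

apply_moves --pt "0 -0.001 0.04 0 0 0 -1" --pt "0 0 0.04 0 0 0 -1" --pt "0 0 0.025 0 0 0 -1" --pt "0 0 0.012 0 0 0 -1" --pt "0 0 0 0 0 0 -1" --pt "0 0 0 0 0 0 0" --pt "0 0 0 0 0 0 0" --pt "0 0 0 0 0 0 0"

```text
t: 2.85
tcp_pos: [0.5764, 0.1401, 0.1151]
tool_rot: [0.049, 0.999, 0.0, 0.001]
force: [0.1, -0.6, -0.4]
finger_gap: 0.497
gripper_force: 0.0
```

```bash
python3 - <<'E'
from h import *
a=snapshot("top")[150:230,190:270,::-1]; b=snapshot("side")[160:270,190:300,::-1]
cv2.imwrite("pics/c.png",np.hstack([cv2.resize(a,(400,400),interpolation=2),cv2.resize(b,(400,400),interpolation=2)]))
E
python3 go.py .5755 .140 .113 -0.09
```

```text
t 2.95 tcp [0.5762 0.14   0.1148] yaw 3.0437 tilt [ 8.e-04  0.e+00 -1.e+00] q [ 0.05  0.64  1.61  0.    0.89 -1.42]
shift tool [ 0.0007 -0.0001  0.0018] wz -0.0079 F [ 0.02  0.57 -0.01] M [-0.025 -0.012  0.003] gap 0.5032467924858776 0.0
```

View pics/c.png

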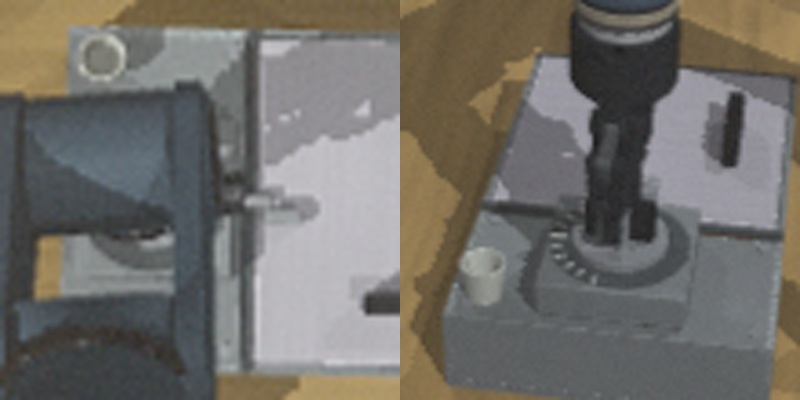

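The fingers straddle the bar above the disc, at about (620,220) in the side half. I close on the bar now.

apply_moves --pt "0 0 0 0 0 0 0.5" --pt "0 0 0 0 0 0 1" --pt "0 0 0 0 0 0 1" --pt "0 0 0 0 0 0 1" --pt "0 0 0 0 0 0 1" --pt "0 0 0 0 0 0 1" --force 20

```text
t: 3.7
tcp_pos: [0.5762, 0.1417, 0.1146]
tool_rot: [0.049, 0.999, 0.001, 0.0]
force: [0.7, 5.3, 1.0]
finger_gap: 0.155
gripper_force: 25.1
```

```bash
python3 go.py .5755 .140 .115 -0.302
```

```text
t 3.7 tcp [0.5762 0.1417 0.1146] yaw 3.0431 tilt [ 0.001   0.0027 -1.    ] q [ 0.05  0.64  1.61  0.    0.89 -1.42]
shift tool [ 0.0006 -0.0018 -0.0004] wz 0.2035 F [0.67 5.32 1.  ] M [0.679 0.054 0.013] gap 0.1550866303042733 25.121212005615234
```

apply_moves --pt "0 0.0018 0 0 0 0.05 1" --pt "0 0 0 0 0 0.05 1" --pt "0 0 0 0 0 0.05 1" --pt "0 0 0 0 0 0.05 1" --pt "0 0 0 0 0 0 1" --pt "0 0 0 0 0 0 1" --pt "0 0 0 0 0 0 1"

```text
t: 4.58
tcp_pos: [0.5762, 0.1417, 0.1146]
tool_rot: [0.148, 0.989, -0.0, 0.0]
force: [-0.6, -0.3, 3.9]
finger_gap: 0.157
gripper_force: 25.5
```

```bash
python3 go.py .5755 .142 .115 -0.302
python3 - <<'E'
from h import *
b=snapshot("side")[180:240,220:280,::-1]; a=snapshot("top")[150:230,190:270,::-1]
cv2.imwrite("pics/d.png",np.hstack([cv2.resize(a,(400,400),interpolation=2),cv2.resize(b,(400,400),interpolation=2)]))
E
```

```text
t 4.575 tcp [0.5762 0.1417 0.1146] yaw 2.8441 tilt [ 2.e-04 -1.e-04 -1.e+00] q [ 0.05  0.64  1.61 -0.    0.89 -1.22]
shift tool [ 0.0007  0.     -0.0004] wz 0.0045 F [-0.6  -0.33  3.9 ] M [-0.204  0.166 -0.077] gap 0.15738792791709832 25.50137311220169
```

View pics/d.png

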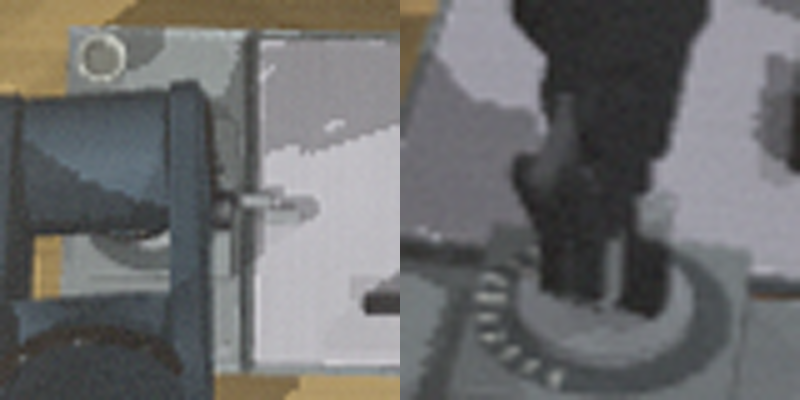

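The side half shows the gripper on the dial. The gap of 13.3 mm matches the 14 mm bar. I check where the bar and TCP project before going back.

Run:
```python
from h import *
f=lambda X:((proj("side",X)-[220,180])*400/60+[400,0]).round()
c=np.array([.5762,.1417]); a=-.3
u=np.array([np.cos(a),np.sin(a)]); v=np.array([-u[1],u[0]])
for k in (-.026,-.011,.011,.026):
  print(k,[f([*(c+k*u+s*v),.111]) for s in (-.007,.007,.02)],f([*(c+k*u+.007*v),.139]))
```

```text
-0.026 [array([660., 296.]), array([647., 316.]), array([634., 335.])] [649. 260.]
-0.011 [array([625., 287.]), array([612., 306.]), array([599., 325.])] [614. 250.]
0.011 [array([575., 273.]), array([561., 292.]), array([548., 311.])] [562. 236.]
0.026 [array([541., 263.]), array([527., 283.]), array([513., 301.])] [527. 227.]
```

The projection agrees: near finger over x 548–605, bar tail at 612–655. The dial is at the first mark, so I nudge it 0.004 and hold, then go anticlockwise.

apply_moves --pt "0 0 0 0 0 0.004 1" --pt "0 0 0 0 0 0 1" --pt "0 0 0 0 0 0 1" --pt "0 0 0 0 0 0 1"

```text
t: 5.18
tcp_pos: [0.5762, 0.1417, 0.1145]
tool_rot: [0.15, 0.989, -0.0, 0.0]
force: [-1.5, -0.5, 6.0]
finger_gap: 0.16
gripper_force: 25.7
```

apply_moves --pt "0 0 0 0 0 -0.065 1" --pt "0 0 0 0 0 -0.065 1" --pt "0 0 0 0 0 -0.065 1" --pt "0 0 0 0 0 -0.065 1" --pt "0 0 0 0 0 -0.065 1" --pt "0 0 0 0 0 -0.065 1" --pt "0 0 0 0 0 -0.065 1" --pt "0 0 0 0 0 -0.04 1"

```text
t: 6.18
tcp_pos: [0.5763, 0.1419, 0.1146]
tool_rot: [-0.097, 0.995, 0.0, 0.0]
force: [-1.0, 0.0, 4.8]
finger_gap: 0.159
gripper_force: 25.7
```

apply_moves --pt "0 0 0 0 0 -0.028 1" --pt "0 0 0 0 0 0 1" --pt "0 0 0 0 0 0 1"

```text
t: 6.55
tcp_pos: [0.5762, 0.142, 0.1146]
tool_rot: [-0.111, 0.994, 0.0, 0.0]
force: [-1.3, 0.2, 6.1]
finger_gap: 0.161
gripper_force: 25.7
```

```bash
python3 go.py .5755 .142 .115 0.222
```

```text
t 6.55 tcp [0.5762 0.142  0.1146] yaw -2.9201 tilt [ 4.e-04  1.e-04 -1.e+00] q [ 0.05  0.64  1.61  0.    0.89 -1.74]
shift tool [ 0.0007  0.0002 -0.0004] wz -0.0005 F [-1.28  0.22  6.06] M [-0.195  0.127  0.081] gap 0.1607968903538011 25.70154458284378
```

apply_moves --pt "0 0 0 0 0 0 1" --pt "0 0 0 0 0 0 1" --pt "0 0 0 0 0 0 1"

```text
t: 6.92
tcp_pos: [0.5763, 0.1419, 0.1146]
tool_rot: [-0.111, 0.994, 0.0, 0.0]
force: [-0.1, -0.8, 5.1]
finger_gap: 0.157
gripper_force: 25.7
```

apply_moves --pt "0 0 0 0 0 0.08 1" --pt "0 0 0 0 0 0.08 1" --pt "0 0 0 0 0 0.08 1" --pt "0 0 0 0 0 0.08 1" --pt "0 0 0 0 0 0.08 1" --pt "0 0 0 0 0 0.08 1" --pt "0 0 0 0 0 0.08 1" --pt "0 0 0 0 0 0.08 1"

```text
t: 7.92
tcp_pos: [0.5762, 0.1417, 0.1146]
tool_rot: [0.209, 0.978, -0.0, 0.0]
force: [-0.7, -0.7, 4.9]
finger_gap: 0.16
gripper_force: 25.8
```

apply_moves --pt "0 0 0 0 0 0.04 1" --pt "0 0 0 0 0 0.04 1" --pt "0 0 0 0 0 0.02 1" --pt "0 0 0 0 0 0 1"

```text
t: 8.43
tcp_pos: [0.5762, 0.1416, 0.1146]
tool_rot: [0.256, 0.967, -0.0, 0.0]
force: [-1.7, -1.4, 4.4]
finger_gap: 0.16
gripper_force: 25.7
```

```bash
python3 go.py .5755 .142 .115 -0.54
```

```text
t 8.425 tcp [0.5762 0.1416 0.1146] yaw 2.6232 tilt [ 1.e-04 -4.e-04 -1.e+00] q [ 0.05  0.64  1.61 -0.    0.89 -1.  ]
shift tool [ 0.0008 -0.     -0.0004] wz 0.0216 F [-1.7  -1.44  4.39] M [-0.272  0.275  0.055] gap 0.16035891462253454 25.732111930847168
```

```bash
cat > w.py <<'E'
from h import *
from scipy.spatial.transform import Rotation as Ro
b=snapshot("top")[184:199,238:258,::-1].astype(int); s=sense()
import os
if not os.path.exists("base.npy"): np.save("base.npy",b)
d=np.abs(b-np.load("base.npy")).max(2)
R=Ro.from_quat(s["tool_rot"]).as_matrix(); yaw=np.arctan2(R[1,0],R[0,0])
print("t",round(s["t"],2),"dial",round((-.04-yaw)%np.pi,4),"F",s["force"].round(1),"M",s["ft_torque"].round(3),"tau6",s["tau"][5].round(3),"grip",round(s["gripper_force"],1),round(s["finger_gap"],3),"img",(d>25).sum(),d.max(), "cols", np.nonzero((d>25).any(0))[0]+238)
E
python3 w.py
```

```text
t 8.47 dial 0.4783 F [-2.1 -1.9  5.5] M [-0.256  0.212  0.035] tau6 0.016 grip 25.7 0.158 img 0 0 cols []
```

apply_moves --pt "0 0 0 0 0 0.02 1" --pt "0 0 0 0 0 0.02 1"

```text
t: 8.72
tcp_pos: [0.5762, 0.1416, 0.1146]
tool_rot: [0.276, 0.961, -0.0, 0.0]
force: [-1.5, -1.4, 5.0]
finger_gap: 0.161
gripper_force: 25.8
```

```bash
python3 w.py
```

```text
t 8.78 dial 0.5191 F [-0.2 -1.2  5.2] M [-0.269  0.29   0.064] tau6 0.121 grip 25.7 0.16 img 0 9 cols []
```

apply_moves --pt "0 0 0 0 0 0.02 1" --pt "0 0 0 0 0 0.02 1"

```text
t: 9.02
tcp_pos: [0.5761, 0.1416, 0.1146]
tool_rot: [0.295, 0.956, -0.0, 0.0]
force: [-1.6, -2.3, 5.5]
finger_gap: 0.158
gripper_force: 25.8
```

```bash
python3 w.py
```

```text
t 9.07 dial 0.5592 F [-1.6 -2.5  5.7] M [-0.319  0.241  0.065] tau6 0.106 grip 25.7 0.158 img 0 11 cols []
```

apply_moves --pt "0 0 0 0 0 0.02 1" --pt "0 0 0 0 0 0.02 1"

```text
t: 9.32
tcp_pos: [0.5761, 0.1416, 0.1146]
tool_rot: [0.314, 0.949, -0.0, 0.0]
force: [-0.6, -1.2, 5.1]
finger_gap: 0.158
gripper_force: 25.8
```

```bash
python3 w.py
```

```text
t 9.38 dial 0.5991 F [-1.  -1.9  5.3] M [-0.29   0.236  0.047] tau6 0.1 grip 25.7 0.159 img 0 10 cols []
```

apply_moves --pt "0 0 0 0 0 0.02 1" --pt "0 0 0 0 0 0.02 1"

```text
t: 9.62
tcp_pos: [0.5761, 0.1416, 0.1146]
tool_rot: [0.333, 0.943, -0.0, 0.0]
force: [-1.3, -0.9, 5.5]
finger_gap: 0.159
gripper_force: 25.8
```

```bash
python3 w.py
```

```text
t 9.68 dial 0.639 F [-0.7 -1.3  5.8] M [-0.246  0.216  0.06 ] tau6 0.116 grip 25.7 0.159 img 0 8 cols []
```

apply_moves --pt "0 0 0 0 0 0.02 1" --pt "0 0 0 0 0 0.02 1"

```text
t: 9.93
tcp_pos: [0.5761, 0.1416, 0.1146]
tool_rot: [0.352, 0.936, -0.0, 0.0]
force: [-2.4, -1.8, 5.6]
finger_gap: 0.154
gripper_force: 25.8
```

```bash
python3 w.py
```

```text
t 9.97 dial 0.6791 F [-0.6 -2.1  5.2] M [-0.294  0.248  0.084] tau6 0.114 grip 25.7 0.162 img 0 10 cols []
```

apply_moves --pt "0 0 0 0 0 0.02 1" --pt "0 0 0 0 0 0.02 1"

```text
t: 10.22
tcp_pos: [0.5761, 0.1415, 0.1146]
tool_rot: [0.37, 0.929, -0.0, 0.0]
force: [-0.7, -0.8, 5.0]
finger_gap: 0.159
gripper_force: 25.8
```

```bash
python3 w.py
```

```text
t 10.28 dial 0.7191 F [-1.  -2.1  5.1] M [-0.321  0.291  0.062] tau6 0.1 grip 25.8 0.158 img 0 9 cols []
```

apply_moves --pt "0 0 0 0 0 0.02 1" --pt "0 0 0 0 0 0.02 1"

```text
t: 10.52
tcp_pos: [0.576, 0.1416, 0.1146]
tool_rot: [0.389, 0.921, -0.0, 0.0]
force: [-1.2, -2.1, 5.4]
finger_gap: 0.155
gripper_force: 25.8
```

```bash
python3 w.py
```

```text
t 10.57 dial 0.7591 F [-0.3 -1.2  4.5] M [-0.338  0.325  0.021] tau6 0.091 grip 25.8 0.159 img 0 10 cols []
```

apply_moves --pt "0 0 0 0 0 0.02 1" --pt "0 0 0 0 0 0.02 1"

```text
t: 10.82
tcp_pos: [0.5761, 0.1415, 0.1146]
tool_rot: [0.407, 0.913, -0.0, 0.0]
force: [-1.1, -2.0, 6.1]
finger_gap: 0.16
gripper_force: 25.8
```

```bash
python3 w.py
```

```text
t 10.88 dial 0.7992 F [-1.1 -1.7  5.8] M [-0.378  0.277  0.094] tau6 0.062 grip 25.8 0.156 img 0 9 cols []
```

apply_moves --pt "0 0 0 0 0 0.02 1" --pt "0 0 0 0 0 0.02 1"

```text
t: 11.12
tcp_pos: [0.576, 0.1415, 0.1146]
tool_rot: [0.425, 0.905, -0.0, 0.0]
force: [-2.0, -2.0, 5.3]
finger_gap: 0.152
gripper_force: 25.8
```

```bash
python3 w.py
```

```text
t 11.18 dial 0.8393 F [-2.  -0.6  5.1] M [-0.317  0.283  0.019] tau6 0.073 grip 25.8 0.155 img 2 41 cols [247 249]
```

apply_moves --pt "0 0 0 0 0 0.015 1" --pt "0 0 0 0 0 0 1"

```text
t: 11.42
tcp_pos: [0.576, 0.1415, 0.1146]
tool_rot: [0.432, 0.902, -0.0, 0.0]
force: [-0.6, -2.2, 5.4]
finger_gap: 0.16
gripper_force: 25.8
```

```bash
python3 w.py
```

```text
t 11.47 dial 0.8535 F [-1.2 -1.7  5.6] M [-0.369  0.32   0.047] tau6 -0.01 grip 25.8 0.161 img 2 40 cols [247 249]
```

apply_moves --pt "0 0 0 0 0 0.015 1" --pt "0 0 0 0 0 0.01 1"

```text
t: 11.72
tcp_pos: [0.576, 0.1415, 0.1146]
tool_rot: [0.443, 0.896, -0.0, 0.0]
force: [-1.9, -1.6, 5.6]
finger_gap: 0.158
gripper_force: 25.8
```

```bash
python3 w.py
```

```text
t 11.78 dial 0.8789 F [-1.4 -2.5  5.9] M [-0.331  0.281  0.055] tau6 0.035 grip 25.8 0.158 img 3 51 cols [246 247 249]
```

apply_moves --pt "0 0 0 0 0 0.015 1" --pt "0 0 0 0 0 0.01 1"

```text
t: 12.02
tcp_pos: [0.576, 0.1415, 0.1146]
tool_rot: [0.455, 0.891, -0.0, 0.0]
force: [-0.4, -1.1, 5.9]
finger_gap: 0.161
gripper_force: 25.8
```

```bash
python3 w.py
```

```text
t 12.07 dial 0.9042 F [-0.8 -2.3  5.9] M [-0.335  0.289 -0.121] tau6 -0.083 grip 25.8 0.159 img 5 52 cols [246 247 249 251]
```

apply_moves --pt "0 0 0 0 0 0.015 1"

```text
t: 12.2
tcp_pos: [0.576, 0.1415, 0.1146]
tool_rot: [0.461, 0.887, -0.0, 0.0]
force: [-1.6, -2.1, 5.6]
finger_gap: 0.158
gripper_force: 25.8
```

```bash
python3 w.py
```

```text
t 12.25 dial 0.9196 F [-2.3 -1.5  5.8] M [-0.404  0.279 -0.1  ] tau6 -0.045 grip 25.8 0.159 img 11 52 cols [243 244 246 247 248 249 251]
```

apply_moves --pt "0 0 0 0 0 0.015 1"

```text
t: 12.38
tcp_pos: [0.576, 0.1415, 0.1146]
tool_rot: [0.468, 0.884, -0.0, -0.0]
force: [-1.9, -1.3, 6.0]
finger_gap: 0.157
gripper_force: 25.8
```

```bash
python3 w.py
```

```text
t 12.43 dial 0.9346 F [-1.7 -1.   5.7] M [-0.378  0.36  -0.119] tau6 -0.097 grip 25.8 0.161 img 10 48 cols [244 246 247 248 249 251 253]
```

apply_moves --pt "0 0 0 0 0 0.015 1"

```text
t: 12.55
tcp_pos: [0.576, 0.1415, 0.1146]
tool_rot: [0.475, 0.88, -0.0, -0.0]
force: [-1.7, -1.5, 6.0]
finger_gap: 0.16
gripper_force: 25.8
```

```bash
python3 w.py
python3 - <<'E'
from h import *
im=snapshot("top"); a=im[175:205,230:270,::-1]; o=cv2.imread("top0raw.png")[175:205,230:270]
cv2.imwrite("pics/e.png",np.hstack([cv2.resize(k,(400,300),interpolation=2) for k in (o,a)]))
E
```

```text
t 12.6 dial 0.9498 F [-0.7 -2.4  5.6] M [-0.395  0.312 -0.18 ] tau6 -0.111 grip 25.8 0.159 img 12 49 cols [243 244 246 247 248 249 250 251 253]
```

View pics/e.png

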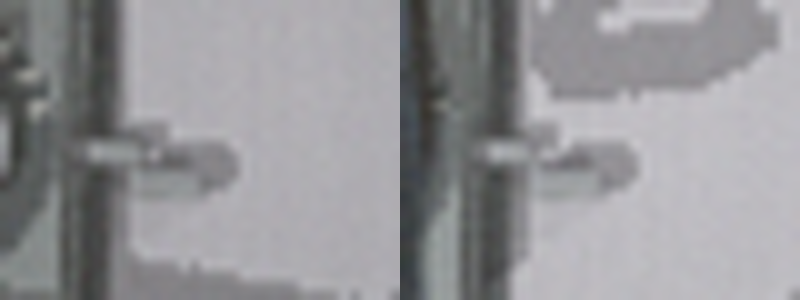

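The bolt's end has moved from x≈140 to x≈130 in the 10x crops, about 1 px or 3 mm. It is easing in but has not dropped yet.

apply_moves --pt "0 0 0 0 0 0.015 1"

```text
t: 12.78
tcp_pos: [0.5759, 0.1415, 0.1146]
tool_rot: [0.481, 0.877, -0.0, -0.0]
force: [-1.7, -1.5, 5.9]
finger_gap: 0.155
gripper_force: 25.8
```

```bash
python3 w.py
```

```text
t 12.82 dial 0.965 F [-1.6 -2.2  6.1] M [-0.409  0.326 -0.18 ] tau6 -0.155 grip 25.8 0.156 img 21 69 cols [241 242 244 245 246 247 248 249 250 251 253 255]
```

apply_moves --pt "0 0 0 0 0 0.015 1"

```text
t: 12.95
tcp_pos: [0.5759, 0.1415, 0.1146]
tool_rot: [0.488, 0.873, -0.0, -0.0]
force: [-1.7, -1.9, 6.6]
finger_gap: 0.161
gripper_force: 25.8
```

```bash
python3 w.py
```

```text
t 13.0 dial 0.9796 F [-1.5 -1.6  5.6] M [-0.37   0.358 -0.076] tau6 -0.053 grip 25.8 0.158 img 22 69 cols [241 242 244 245 246 247 248 249 250 251 252 253 255]
```

apply_moves --pt "0 0 0 0 0 0.012 1"

```text
t: 13.12
tcp_pos: [0.5759, 0.1415, 0.1146]
tool_rot: [0.493, 0.87, -0.0, -0.0]
force: [-1.4, -1.5, 5.8]
finger_gap: 0.154
gripper_force: 25.8
```

```bash
python3 w.py
```

```text
t 13.18 dial 0.991 F [-0.9 -1.8  6. ] M [-0.38   0.374 -0.063] tau6 0.017 grip 25.8 0.159 img 22 67 cols [241 242 244 245 246 247 248 249 250 251 252 253 255]
```

apply_moves --pt "0 0 0 0 0 0.012 1"

```text
t: 13.3
tcp_pos: [0.576, 0.1415, 0.1146]
tool_rot: [0.498, 0.867, -0.0, -0.0]
force: [-1.2, -2.0, 6.2]
finger_gap: 0.161
gripper_force: 25.8
```

```bash
python3 w.py
```

```text
t 13.35 dial 1.0029 F [-1.5 -2.1  5.6] M [-0.329  0.327  0.04 ] tau6 0.045 grip 25.8 0.161 img 22 67 cols [241 242 244 245 246 247 248 249 250 251 252 253 255]
```

apply_moves --pt "0 0 0 0 0 0.01 1"

```text
t: 13.48
tcp_pos: [0.5759, 0.1414, 0.1146]
tool_rot: [0.502, 0.865, -0.0, -0.0]
force: [-2.3, -2.0, 5.3]
finger_gap: 0.155
gripper_force: 25.8
```

```bash
python3 w.py
python3 - <<'E'
from h import *
im=snapshot("top"); a=im[175:205,230:270,::-1]; o=cv2.imread("top0raw.png")[175:205,230:270]
cv2.imwrite("pics/f.png",np.hstack([cv2.resize(k,(400,300),interpolation=2) for k in (o,a)]))
E
```

```text
t 13.53 dial 1.0128 F [-1.4 -2.1  6.4] M [-0.407  0.277  0.032] tau6 0.042 grip 25.8 0.154 img 22 70 cols [241 242 244 245 246 247 248 249 250 251 252 253 255]
```

View pics/f.png

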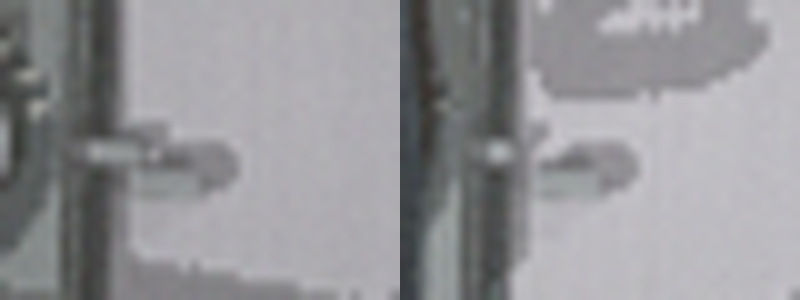

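The bolt's end is now at x≈115 against 140 before, about 9 mm, so it has dropped. I continue gently to the stop.

apply_moves --pt "0 0 0 0 0 0.01 1"

```text
t: 13.7
tcp_pos: [0.576, 0.1415, 0.1146]
tool_rot: [0.507, 0.862, -0.0, 0.0]
force: [-1.4, -1.7, 5.8]
finger_gap: 0.156
gripper_force: 25.8
```

```bash
python3 w.py
```

```text
t 13.75 dial 1.0228 F [-1.  -1.7  4.6] M [-0.349  0.346  0.011] tau6 0.043 grip 25.8 0.156 img 23 66 cols [241 242 244 245 246 247 248 249 250 251 252 253 255 257]
```

apply_moves --pt "0 0 0 0 0 0.012 1"

```text
t: 13.88
tcp_pos: [0.576, 0.1415, 0.1146]
tool_rot: [0.512, 0.859, -0.0, 0.0]
force: [-1.1, -1.8, 5.6]
finger_gap: 0.161
gripper_force: 25.8
```

```bash
python3 w.py
```

```text
t 13.93 dial 1.0347 F [-1.6 -1.6  5.9] M [-0.356  0.302  0.13 ] tau6 0.106 grip 25.8 0.154 img 24 69 cols [241 242 244 245 246 247 248 249 250 251 252 253 255 257]
```

apply_moves --pt "0 0 0 0 0 0.01 1"

```text
t: 14.05
tcp_pos: [0.5759, 0.1415, 0.1146]
tool_rot: [0.516, 0.857, -0.0, 0.0]
force: [-1.2, -1.8, 6.4]
finger_gap: 0.156
gripper_force: 25.9
```

```bash
python3 w.py
```

```text
t 14.1 dial 1.0442 F [-2.2 -2.1  4.9] M [-0.313  0.339  0.119] tau6 0.181 grip 25.8 0.159 img 24 69 cols [241 242 244 245 246 247 248 249 250 251 252 253 255 257]
```

apply_moves --pt "0 0 0 0 0 0.008 1"

```text
t: 14.22
tcp_pos: [0.576, 0.1414, 0.1146]
tool_rot: [0.519, 0.855, -0.0, 0.0]
force: [-1.1, -2.3, 5.7]
finger_gap: 0.162
gripper_force: 25.9
```

```bash
python3 w.py
```

```text
t 14.28 dial 1.0517 F [-1.  -1.2  5.5] M [-0.286  0.309  0.268] tau6 0.244 grip 25.9 0.155 img 25 69 cols [241 242 244 245 246 247 248 249 250 251 252 253 254 255 257]
```

The torque rises steadily to about 0.25 Nm and the bolt is down, so this is the stop. I release and lift.

apply_moves --pt "0 0 0 0 0 -0.008 1" --pt "0 0 0 0 0 0 0" --pt "0 0 0 0 0 0 -0.2" --pt "0 0 0 0 0 0 -0.2" --pt "0 0 -0.02 0 0 0 -0.2" --pt "0 0 -0.04 0 0 0 -0.2" --pt "0 0 -0.04 0 0 0 -0.2"

```text
t: 15.15
tcp_pos: [0.5758, 0.1419, 0.2148]
tool_rot: [0.516, 0.856, -0.0, -0.001]
force: [1.2, -0.2, -0.3]
finger_gap: 0.601
gripper_force: 0.0
```

apply_moves --pt "0 0 0 0 0 0.173 -0.2" --pt "0 0 0 0 0 0.173 -0.2" --pt "0 0 0 0 0 0.173 -0.2" --pt "0 0 0 0 0 0 -0.2"

```text
t: 15.65
tcp_pos: [0.576, 0.1419, 0.2141]
tool_rot: [0.718, 0.696, -0.0, -0.0]
force: [-0.5, -0.3, 0.6]
finger_gap: 0.603
gripper_force: 0.0
```

```bash
python3 go.py .499 -.0345 .20 1.531
```

```text
t 15.65 tcp [0.576  0.1419 0.2141] yaw 1.5398 tilt [-3.e-04  1.e-04 -1.e+00] q [0.05 0.5  1.53 0.   1.1  0.08]
shift tool [-0.1787 -0.0715  0.0141] wz 0.0088 F [-0.45 -0.33  0.57] M [ 0.032  0.024 -0.002] gap 0.6026462310460124 0.0
```

apply_moves --pt "-0.0447 -0.0179 0 0 0 0.009 -0.2" --pt "-0.0447 -0.0179 0 0 0 0 -0.2" --pt "-0.0447 -0.0179 0 0 0 0 -0.2" --pt "-0.0447 -0.0179 0 0 0 0 -0.2" --pt "0 0 0 0 0 0 -0.2" --pt "0 0 0.04 0 0 0 -0.2" --pt "0 0 0.02 0 0 0 -0.2" --pt "0 0 0 0 0 0 -0.2"

```text
t: 16.65
tcp_pos: [0.4968, -0.0329, 0.153]
tool_rot: [0.721, 0.693, -0.001, -0.002]
force: [-0.1, 0.1, 1.1]
finger_gap: 0.602
gripper_force: 0.0
```

```bash
python3 go.py .499 -.0345 .081 1.531
python3 - <<'E'
from h import *
a=snapshot("top")[150:230,190:300,::-1]; b=snapshot("side")[165:260,200:310,::-1]
cv2.imwrite("pics/g.png",np.hstack([cv2.resize(a,(400,291),interpolation=2),cv2.resize(b,(400,291),interpolation=2)]))
E
```

```text
t 16.65 tcp [ 0.4968 -0.0329  0.153 ] yaw 1.5311 tilt [-0.0033  0.0013 -1.    ] q [-0.29  0.48  1.82  0.    0.84 -0.25]
shift tool [-0.0016  0.0025  0.072 ] wz 0.0001 F [-0.08  0.14  1.1 ] M [0.024 0.035 0.027] gap 0.6022454021207986 0.0
```

View pics/g.png

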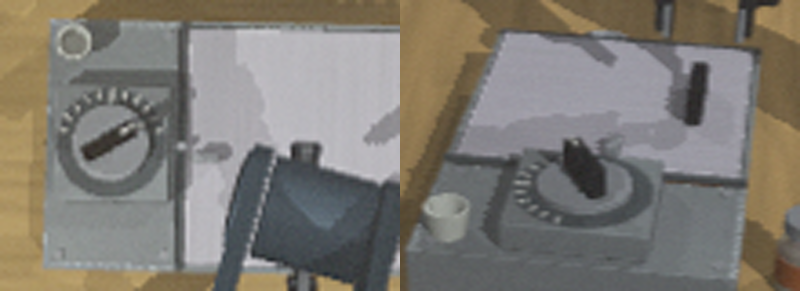

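The dial points to about 60° clockwise at (110,143), the bolt is clear of the lug (215,150), and the fingers straddle the handle's line in the side half. I descend and grip.

apply_moves --pt "-0.0016 0.0025 0.03 0 0 0 -0.2" --pt "0 0 0.025 0 0 0 -0.2" --pt "0 0 0.016 0 0 0 -0.2" --pt "0 0 0 0 0 0 0.3" --pt "0 0 0 0 0 0 1" --pt "0 0 0 0 0 0 1" --pt "0 0 0 0 0 0 1" --pt "0 0 0 0 0 0 1" --force 20

```text
t: 17.75
tcp_pos: [0.5003, -0.0357, 0.0844]
tool_rot: [0.722, 0.692, 0.0, 0.001]
force: [-1.3, 2.0, 5.4]
finger_gap: 0.162
gripper_force: 25.2
```

```bash
python3 go.py .6289 -.0397 .081 1.531
```

```text
t 17.75 tcp [ 0.5003 -0.0357  0.0844] yaw 1.5291 tilt [ 1.5e-03 -3.0e-04 -1.0e+00] q [-0.29  0.6   1.86  0.    0.67 -0.25]
shift tool [0.0013 0.1286 0.0036] wz -0.0019 F [-1.29  2.03  5.39] M [0.166 0.244 0.044] gap 0.1620310479170997 25.164120197296143
```

apply_moves --pt "0 0.003 0 0 0 0 1" --pt "0 0.005 0 0 0 0 1" --pt "0 0.005 0 0 0 0 1"

```text
t: 18.12
tcp_pos: [0.5125, -0.0361, 0.0844]
tool_rot: [0.722, 0.692, -0.0, -0.0]
force: [-2.9, 0.6, 7.7]
finger_gap: 0.156
gripper_force: 25.3
```

It slides freely (about 3 N), so it is unlocked.

apply_moves --pt "0 0.015 0 0 0 0 1" --pt "0 0.015 0 0 0 0 1" --pt "0 0.015 0 0 0 0 1" --pt "0 0.015 0 0 0 0 1" --pt "0 0.015 0 0 0 0 1" --pt "0 0.015 0 0 0 0 1" --pt "0 0.015 0 0 0 0 1" --pt "0 0.005 0 0 0 0 1"

```text
t: 19.12
tcp_pos: [0.6233, -0.0406, 0.0845]
tool_rot: [0.722, 0.692, 0.0, 0.0]
force: [-3.7, 1.4, 7.9]
finger_gap: 0.159
gripper_force: 25.4
```

apply_moves --pt "0 0.003 0 0 0 0 1" --pt "0 0.002 0 0 0 0 1" --pt "0 0.002 0 0 0 0 1" --pt "0 0 0 0 0 0 1"

```text
t: 19.62
tcp_pos: [0.6284, -0.0408, 0.0845]
tool_rot: [0.722, 0.692, -0.001, -0.001]
force: [-4.5, 0.5, 8.2]
finger_gap: 0.156
gripper_force: 25.4
```

```bash
python3 go.py .6302 -.0409 .081 1.531
```

```text
t 19.625 tcp [ 0.6284 -0.0408  0.0845] yaw 1.5292 tilt [-2.3e-03  3.0e-04 -1.0e+00] q [-0.24  0.72  1.53 -0.    0.89 -0.2 ]
shift tool [0.     0.0018 0.0035] wz -0.0018 F [-4.49  0.52  8.22] M [0.167 0.647 0.044] gap 0.15620278194880213 25.425759851932526
```

apply_moves --pt "0 0.002 0 0 0 0 1" --pt "0 0.002 0 0 0 0 1" --pt "0 0 0 0 0 0 1"

```text
t: 20.0
tcp_pos: [0.6284, -0.0408, 0.0844]
tool_rot: [0.721, 0.692, -0.004, -0.004]
force: [-12.6, -0.0, 13.5]
finger_gap: 0.158
gripper_force: 27.1
```

The end stop is felt: no further motion and 12.6 N. I unload, release, and lift away.

apply_moves --pt "0 -0.0025 0 0 0 0 1" --pt "0 0 0 0 0 0 0.3" --pt "0 0 0 0 0 0 -0.2" --pt "0 0 0 0 0 0 -0.2" --pt "0 0 -0.015 0 0 0 -0.2" --pt "0 0 -0.04 0 0 0 -0.2" --pt "0 0 -0.05 0 0 0 -0.2" --pt "0 0 -0.03 0 0 0 -0.2"

```text
t: 21.0
tcp_pos: [0.6327, -0.0415, 0.2222]
tool_rot: [0.722, 0.692, 0.001, 0.002]
force: [0.3, 0.1, -1.0]
finger_gap: 0.602
gripper_force: 0.0
```

apply_moves --pt "-0.05 -0.03 0 0 0 0 -0.2" --pt "-0.05 -0.03 0 0 0 0 -0.2" --pt "-0.05 -0.03 0 0 0 0 -0.2" --pt "-0.05 -0.03 0 0 0 0 -0.2" --pt "0 0 0 0 0 0 -0.2" --pt "0 0 0 0 0 0 -0.2"

```text
t: 21.75
tcp_pos: [0.5033, -0.2361, 0.219]
tool_rot: [0.722, 0.692, 0.0, 0.0]
force: [-0.8, 1.3, -0.5]
finger_gap: 0.599
gripper_force: 0.0
```

Run:
```python
from h import *
im=snapshot("top")[:,:,::-1]
big=cv2.resize(im,None,fx=6,fy=6,interpolation=2)
P=dark(big,[6*b for b in (258,150,288,200)],90); P=(P+.5)/6-.5
W=np.array([ray("top",p,.105)[:2] for p in P]); print(len(P),top_on(W), "moved", W.mean(0)-[.4988,-.0338])
a=im[140:240,185:325]; b=snapshot("side")[150:270,190:330,::-1]
cv2.imwrite("pics/h.png",np.hstack([cv2.resize(a,(400,286),interpolation=2),cv2.resize(b,(400,286),interpolation=2)]))
```

```text
3115 (array([ 0.62774822, -0.04092985]), array([0.04487874, 0.99899244]), array([0.06759477, 0.01488358])) moved [ 0.12894822 -0.00712985]
```

View pics/h.png

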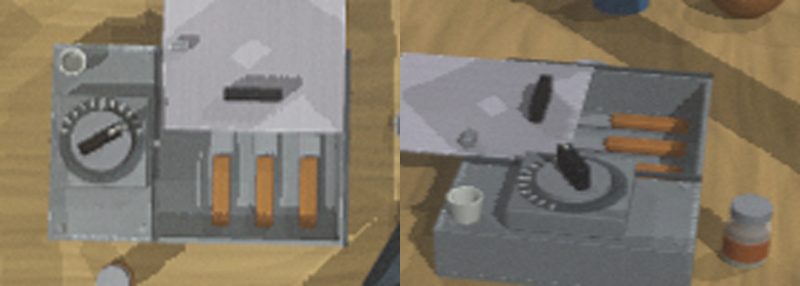

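The cover is fully open: the handle at (253,93) has moved about 129 mm, the well with its knives is exposed, the dial is unchanged at (103,138), and the pot and jar are in place.

```bash
python3 -c "from station import *; print(sign_off())"
```

```text
the job is handed in; nothing more can be done
None
```

The safe is unlocked and its cover is open to the end stop, about 129 mm by camera; the dial stopped at about +1.05 rad, the pot and jar beside the safe look undisturbed, and the job was handed in at about 22 s.

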